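Pack the slide box and shut its lid

TASK

Pack the slide box: the memory stick that was left lying across a corner of its rim and the small box of cover glasses on the bench must both lie flat on the bottom of the slide box, in the space between its two raised side rails, one not on top of the other. The cover glasses are fragile, so set them down rather than drop them. When nothing stands above the rim any more, close the hinged lid fully; leave the other things on the bench where they are.

Things in the scene. Friction and masses are not known exactly. Their poses are not given: they have to be found in the camera images.
- slide_box: Low slide box fixed to the bench, closed 87 x 100 x 36 mm. Origin: centre of its underside; x towards its hinge side (away from robot, yaw up to 0.35 rad either way), y left, z up. Walls 2-3 mm, rim at z 24 mm, inner floor at 2 mm. Two raised rails (tops at 18 mm) fill |y| > 35 mm; free well between them: x -40 to 40, y -35 to 35 mm. Ceiling of shut lid at 34 mm.
- slide_box_lid (a joint): Lid angle, rad: 0 shut, 2.3 thrown back (start). Hinge line along the box's y at x 44, z 25 mm; lid 88 mm deep, 100 wide, 11 thick with its skirt, no handle. Thrown back it leans away beyond the hinge, free edge at x 102 to 111, z 83 to 91 mm of the box frame. Lightly damped hinge: rests open by its weight; pushed below about 1.3 rad it sinks shut over some seconds, or can be pressed shut.
- stick_mid (a point): Centre of the memory stick's 44 x 18 x 8.5 mm body (y, x, z), 4 mm above its underside; a narrower 12 mm plug adds to the -y end: 56 mm in all, 22 mm from here to the +y end, 34 to the plug's end. 12 g. Starts lying flat across the front right (-x, -y) corner of the slide box's rim, at about 45 degrees to the walls, underside at rim height.
- glass_mid (a point): Centre of the small square box of cover glasses, 27 x 27 x 16 mm (z up, 8 mm to its underside and top), about 18 g, its lid does not open. It starts on the bench to the right of the slide box.
- timer: Bystander: flat bench timer, 68 x 62 x 19 mm, origin under its centre. Leave alone.
- tally_counter: Bystander: round hand tally counter, 43 x 64 x 31 mm, origin under its centre. Leave alone.
- marker: Bystander: marker pen, 13 x 125 x 14 mm, long along y, origin under the centre, to the left of the slide box. Leave alone.
- coverglass: The cover-glass box itself; origin at the centre of its underside, z up.
- usb_stick: The memory stick itself; origin at the middle of its 56 mm length, on its underside (6 mm from stick_mid towards the plug), z up.

How it is judged:
By the outcome, as a careful person would: the job done as asked, in the order asked, and still so for the second after the job is handed in, with the robot touching nothing.
It also fails if it takes over 58 s, if anything falls off the work surface, if the arm or the gripper's body presses on something with over 40 N, if the wrist force passes 120 N, or if a joint passes its speed limit or range.

ROBOT

A 6-joint arm with a two-finger parallel gripper is mounted at the origin on a cart in front of the work surface, level with it; the furniture and walls round the work are solid. World frame = base frame: x ahead of the robot, y to its left, z up, the work surface at z = 0. Lengths are in mm, angles in rad, forces in N, time in s.
With the tool pointing down it reaches from about 325 to 775 mm from the base axis. Payload 5.5 kg.
Tool frame: the origin (TCP) lies at the very end of the fingers, on their centre line; the grasp point (between the pads) lies 19 mm behind it (manip.tcp_to_grasp is the z of the grasp point in the tool frame, in mm); z points along the fingers, y is the direction in which the jaws open and shut (so a half turn about z gives the same grasp; the last joint's range is limited). The gripper opens to 85 mm and grips with 20 to 120 N. Pads are 22 mm wide; open, the fingers measure 114 mm over their backs; the gripper's body (76 mm by 85 mm) begins 54 mm behind the grasp point. The pads swing forward as they close: fully open they stand 13 mm farther back than shut.
Start: joints at [1.134, 0.091, 1.231, -0, 1.82, -0.057], TCP at [222.446, 557.256, 231.275] pointing down, gripper open.
Joint ranges: [-2.87, 2.87], [-0.86, 2.18], [0.17, 2.46], [-1.51, 4.65], [0.06, 2.69], [-2.65, 2.65]. Speed limits (rad/s): [2.57, 2.57, 3.01, 3.14, 3.14, 3.14].

INTERFACE

Orientations are given as a rotation vector (axis times angle).
In Python, from cell import manip gives the robot as it stands. The module is installed in compiled form; this text tells all that it offers.
- The arm moves only by the shell command python3 -m inch 'ROWS'. ROWS is JSON, a list that holds one entry, the list of rows, each a list of 5 numbers: the shift along the world's x, y, z in cm, then the turn about the world's z in rad, then the finger opening in cm, from 0 to 8.54. A call has 1 to 12 rows; each row shifts and turns the commanded pose from where the row before left it; what a row does not reach is not made up. A row lasts 1/12 s, in which the tool goes at most 41.7 mm and 7.16 degrees, less where a joint would pass 70% of its speed; a pose out of reach is approached as far as the arm can. A call with a gripper value outside its range is refused whole. The fingers move at their own pace and stop on an object; the grip force is fixed at half the most. Time passes only in rows, so rows that do not move let the fingers close. It gives the time, the measured TCP pose, the force and the opening at its end, in the units of the state.
- manip.read_state(): the state, without advancing time (a new reading comes with each control period).
- manip.capture(name): name is "scene" or "top"; returns (picture, depth): 400x640x3 uint8, blue, green, red; 400x640 float32, mm along the optical axis (not along the pixel's ray), 0 where there is no reading.
- manip.get_calibration(name): a dict with "camera_matrix" (3x3 intrinsics, pixels), "k1" (the pictures are not rectified: a ray, as slopes to the right and down, at radius r is drawn at 1 + k1 r^2 times it, then the intrinsics apply), "cam_to_world" (4x4, takes a point from camera to world coordinates). Camera axes: x right, y down, z forward; pixel columns grow to the right and rows downward; lengths in mm; the calibration is good to about 2 mm. A picture is of the moment at which its call begins. get_calibration takes no time and is no camera call.
- manip.hand_in(): hands the job in, once; it reports no verdict.
Trained networks look in the newest picture that a camera, given by its name, has taken for a name from the list of things; names that differ only in an ending like _2 or _b are one class to them, and where a whole thing is asked for, a point or a joint stands for the part that bears it (a point fixed in the world has none). Each returns a list of dicts, best first, with "conf" (0 to 1); they miss things now and then, are a little off and sometimes report something else, mostly with a low value. They report only what shows in the picture. A call takes as long as a camera call.
- manip.search_frame(query, camera): "centre" ([column, row] in pixels, amid what is visible of it).
- manip.silhouettes(query, camera): "mask" (400x640 bool, what is visible of it) and "centre" ([column, row] in pixels, amid what is visible of it).
- manip.mark_of(query, camera): "centre" ([column, row] in pixels: a listed point, or the origin of a listed thing).
The state is a dict: "time": time; "joint_pos": joint angles; "dq": joint speeds; "tau": joint torques, N m; "tcp_pos": TCP position; "ee_rot": TCP orientation; "ft_force": force on the tool from outside, world axes, zero at the start; "ft_torque": the same for the moment, N m; "finger_gap": finger opening in mm.
Only numpy, scipy, OpenCV 4.12 (cv2) and the standard library are available. Lean on these libraries where they do the work, as an engineer would, in place of code of your own. Each camera call takes 0.05 s, during which the arm holds its last target.

## Working session

There is one attempt and no reset: what is moved stays moved. The work goes in short steps, Python scripts to look and compute and a shell command to move; the robot and the scene stay as the last step left them, time stands still between calls to the robot, and variables do not carry over. Pictures are saved under pics/ and viewed, and the job is handed in when it is done.

```bash
mkdir -p pics; cat > h.py <<'E'
import numpy as np, cv2
from cell import manip
def cap(n,fn):
    im,d=manip.capture(n); cv2.imwrite('pics/'+fn,im); return im,d
def ray(n,px):
    c=manip.get_calibration(n);K=np.array(c['camera_matrix'],float);k=c['k1']
    u=(px[0]-K[0,2])/K[0,0];v=(px[1]-K[1,2])/K[1,1]
    rd=np.hypot(u,v);r=rd
    for _ in range(30): r=rd/(1+k*r*r)
    s=r/rd if rd>0 else 1
    T=np.array(c['cam_to_world'],float)
    return T[:3,3],T[:3,:3]@np.array([u*s,v*s,1.])
def at_z(n,px,z):
    o,d=ray(n,px); return o+d*(z-o[2])/d[2]
def at_d(n,px,dep):
    o,d=ray(n,px); return o+d*dep
def cloud(n,dep,mask=None):
    c=manip.get_calibration(n);K=np.array(c['camera_matrix'],float);k=c['k1'];T=np.array(c['cam_to_world'],float)
    m=dep>0
    if mask is not None: m&=mask
    r_,c_=np.nonzero(m)
    u=(c_-K[0,2])/K[0,0];v=(r_-K[1,2])/K[1,1];rd=np.hypot(u,v);r=rd.copy()
    for _ in range(30): r=rd/(1+k*r*r)
    s=np.where(rd>0,r/np.maximum(rd,1e-9),1);z=dep[r_,c_]
    P=np.stack([u*s*z,v*s*z,z],1)
    return P@T[:3,:3].T+T[:3,3],r_,c_
E
python3 - <<'E'
from h import *
np.set_printoptions(precision=1,suppress=True)
for n in('scene','top'):
    im,d=cap(n,n+'0.png'); np.save(n+'d0.npy',d)
    print(n,np.array(manip.get_calibration(n)['cam_to_world'])[:3,3])
    for q in('stick_mid','glass_mid','slide_box','timer','tally_counter','marker','usb_stick','coverglass'):
        r=manip.mark_of(q,n)
        for x in r[:2]:
            print(q,round(x['conf'],2),np.round(x['centre'],1),at_z(n,x['centre'],{'stick_mid':28,'usb_stick':24,'glass_mid':8}.get(q,0)))
s=manip.read_state();print(s['time'],s['tcp_pos'],s['ee_rot'],s['finger_gap'],manip.tcp_to_grasp)
E
```

```text
scene [ -19.4 -647.   917. ]
stick_mid 0.69 [299.4 240.7] [ 441.1 -114.4   28. ]
glass_mid 0.67 [365.9 264.1] [ 520.9 -284.9    8. ]
slide_box 0.97 [305.9 233.6] [486.2 -92.1   0. ]
timer 0.94 [439.9 270. ] [ 648.9 -435.9    0. ]
tally_counter 0.74 [393.6 315. ] [ 457.8 -428.6    0. ]
marker 0.4 [259.3 159.2] [600.4 253.    0. ]
usb_stick 0.68 [365.9 264.7] [ 509.9 -292.5   24. ]
usb_stick 0.45 [303.3 244.6] [ 441.4 -129.2   24. ]
coverglass 0.59 [368.4 268.4] [ 519.7 -295.5    0. ]
top [ 423.2 -100.4 1231.4]
stick_mid 0.64 [332.  234.8] [ 449.  -125.4   28. ]
glass_mid 0.67 [395.9 207.4] [ 524.7 -289.8    8. ]
slide_box 0.96 [320.6 220.5] [485.9 -95.4   0. ]
timer 0.9 [448.6 158.2] [ 659.7 -429.8    0. ]
tally_counter 0.81 [449.3 235.8] [ 455. -431.    0.]
marker 0.74 [192.5 175.3] [595.7 246.5   0. ]
usb_stick 0.41 [332.2 231.4] [ 457.7 -125.8   24. ]
coverglass 0.42 [395.8 209.5] [ 519.9 -290.8    0. ]
0.9 [222.4 557.2 231.3] [0.6 3.1 0. ] 85.56715294136468 -18.700000000000003
```

```bash
python3 - <<'E'
import cv2
a=cv2.imread('pics/top0.png')[160:280,280:440];cv2.imwrite('pics/top0c.png',cv2.resize(a,None,fx=5,fy=5,interpolation=cv2.INTER_CUBIC))
a=cv2.imread('pics/scene0.png')[180:300,250:410];cv2.imwrite('pics/scene0c.png',cv2.resize(a,None,fx=5,fy=5,interpolation=cv2.INTER_CUBIC))
E
```

```text
(no output)
```

View pics/top0.png

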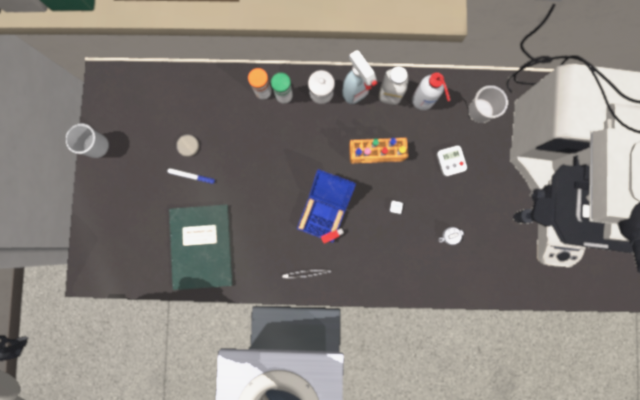

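View pics/top0c.png

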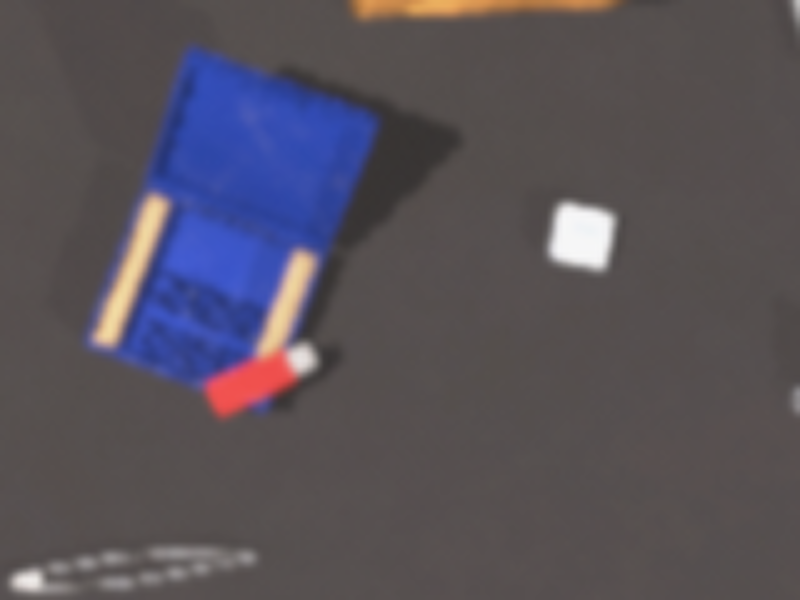

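View pics/scene0c.png

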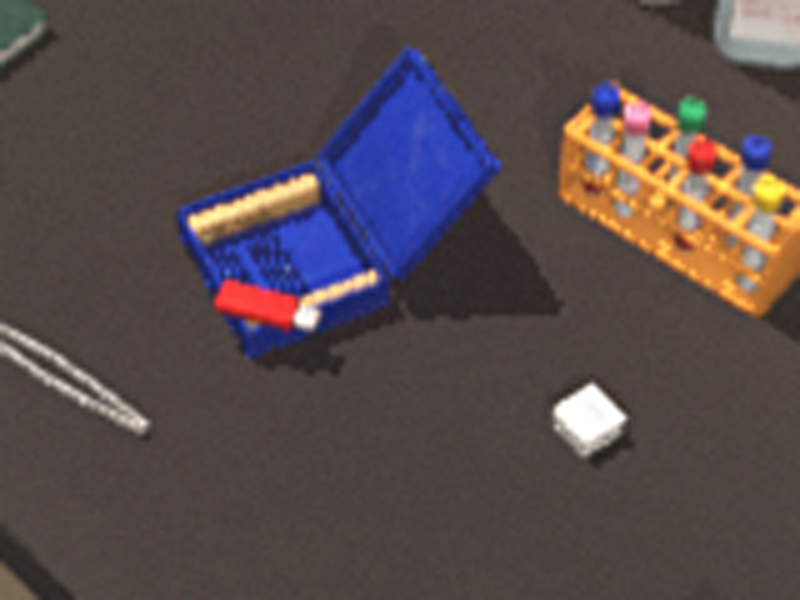

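```bash
python3 - <<'E'
from h import *
np.set_printoptions(precision=2,suppress=True)
def rect(n,m,z):
    r,c=np.nonzero(m)
    # boundary contours subpixel-ish: use all pixel centers, PCA + minAreaRect
    P=np.array([at_z(n,(x,y),z)[:2] for x,y in zip(c,r)])
    (cx,cy),(w,h),a=cv2.minAreaRect(P.astype(np.float32))
    C=np.cov(P.T);w_,v=np.linalg.eigh(C)
    return len(r),P.mean(0),(w,h),a,'pca',np.arctan2(v[1,1],v[0,1]),np.sqrt(12*w_)
for n,box in(('top',(160,280,280,440)),('scene',(180,300,250,410))):
    im=cv2.imread(f'pics/{n}0.png');d=np.load(n+'d0.npy')
    hsv=cv2.cvtColor(im,cv2.COLOR_BGR2HSV).astype(int);H,S,V=hsv[...,0],hsv[...,1],hsv[...,2]
    w=np.zeros(H.shape,bool);w[box[0]:box[1],box[2]:box[3]]=1
    red=w&((H<8)|(H>170))&(S>120)&(V>100)
    num,l,st,ce=cv2.connectedComponentsWithStats(red.astype(np.uint8))
    blue=w&(H>105)&(H<130)&(S>120)
    white=w&(S<60)&(V>150)
    rail=w&(H>8)&(H<25)&(S>60)&(V>140)
    for nm,m,z in(('red',red,32.5),('white',white,16),('rail',rail,18),('blue',blue,24)):
        num,l,st,ce=cv2.connectedComponentsWithStats(m.astype(np.uint8),connectivity=8)
        for i in range(1,num):
            if st[i,4]>12:
                mm=l==i; print(n,nm,ce[i],*rect(n,mm,z), 'dz',np.median(cloud(n,d,mm)[0],0))
E
```

```text
top red [329.52 236.47] 131 [ 444.57 -119.15] (19.815567016601562, 43.43299865722656) 24.660884857177734 pca 1.99760456207949 [19.16 43.82] dz [ 444.74 -119.31   33.17]
top white [396.01 206.83] 142 [ 525.53 -288.85] (30.857213973999023, 31.026912689208984) 80.1852798461914 pca 2.291943485026188 [30.41 30.68] dz [ 525.42 -288.84   16.75]
top white [336.67 215.4 ] 15 [ 499.31 -136.4 ] (3.44893741607666, 34.55855178833008) 64.84942626953125 pca 2.757537145889997 [ 3.53 38.65] dz [ 500.07 -137.1     7.04]
top white [339.79 230.96] 24 [ 459.64 -145.35] (14.455658912658691, 10.87942123413086) 46.49824142456055 pca -2.4519252549493493 [11.47 14.11] dz [ 459.09 -145.27   30.88]
top white [285.5  275.71] 24 [342.43 -10.21] (7.538786888122559, 17.804656982421875) 1.6903048753738403 pca 1.536108687625889 [ 9.38 16.65] dz [341.13  -9.57   5.29]
top rail [373.15 160.83] 130 [ 643.78 -227.92] (7.9165568351745605, 132.93722534179688) 1.584804654121399 pca 1.6170606700673589 [  6.87 132.34] dz [ 646.93 -226.49    3.08]
top rail [305.84 213.86] 128 [501.   -57.12] (10.827210426330566, 77.25828552246
[... 953 characters left out ...]
te [376.5  208.81] 16 [ 688.96 -182.21] (16.65993881225586, 8.856464385986328) 39.155303955078125 pca -2.66423881220458 [10.   19.05] dz [ 651.45 -207.7    63.38]
scene white [402.11 224.58] 19 [ 692.99 -273.43] (13.397395133972168, 14.128628730773926) 9.102010726928711 pca 0.9117155069040757 [12.33 17.03] dz [ 656.56 -292.31   59.89]Traceback (most recent call last):
  File "<stdin>", line 23, in <module>
  File "<stdin>", line 6, in rect
  File "h.py", line 14, in at_z
    o,d=ray(n,px); return o+d*(z-o[2])/d[2]
        ~~~^^^^^^
  File "h.py", line 6, in ray
    c=manip.get_calibration(n);K=np.array(c['camera_matrix'],float);k=c['k1']
ValueError: time passes only in moves, steps and waits
```

```bash
python3 - <<'E'
import numpy as np
from cell import manip
from scipy.spatial.transform import Rotation as R
s=manip.read_state();M=R.from_rotvec(s['ee_rot']).as_matrix();print(M.round(3),np.arctan2(M[1,1],M[0,1]),s['time'],s['ft_force'])
np.set_printoptions(suppress=True)
import pickle;pickle.dump({n:manip.get_calibration(n) for n in('scene','top')},open('cal.pkl','wb'))
E
sed -i 's/^from cell import manip/from cell import manip\nimport pickle,os\nCAL=pickle.load(open("cal.pkl","rb"))/; s/manip.get_calibration(n)/CAL[n]/' h.py
python3 - <<'E'
from h import *
d=np.load('topd0.npy')
P,r,c=cloud('top',d)
m=(P[:,0]>560)&(P[:,0]<760)&(P[:,1]>-330)&(P[:,1]<-110)&(P[:,2]>30)
# rack vs lid
Q=P[m]; 
for y in range(-330,-110,20):
    q=Q[(Q[:,1]>=y)&(Q[:,1]<y+20)]
    if len(q): print(y,len(q),q[:,0].min().round(),q[:,0].max().round(),q[:,2].max().round())
E
```

```text
[[-0.929  0.371  0.   ]
 [ 0.371  0.929  0.   ]
 [-0.     0.    -1.   ]] 1.190998946111194 0.9 [-0.55659187 -0.58823683 -0.1277978 ]
-310 123 650.0 698.0 93.0
-290 167 649.0 729.0 683.0
-270 810 647.0 729.0 685.0
-250 801 646.0 729.0 686.0
-230 799 645.0 728.0 687.0
-210 781 643.0 727.0 685.0
-190 797 561.0 727.0 685.0
-170 757 560.0 726.0 686.0
-150 740 560.0 725.0 686.0
-130 766 561.0 725.0 686.0
```

```bash
python3 -m inch '[[[1.1,-3.4,0,-0.037,8.54],[1.1,-3.4,0,-0.037,8.54],[1.1,-3.4,0,-0.037,8.54],[1.1,-3.4,0,-0.037,8.54],[1.1,-3.4,0,-0.037,8.54],[1.1,-3.4,0,-0.037,8.54],[1.1,-3.4,0,-0.037,8.54],[1.1,-3.4,0,-0.037,8.54],[1.1,-3.4,0,-0.037,8.54],[1.1,-3.4,0,-0.037,8.54],[1.1,-3.4,0,-0.037,8.54],[1.1,-3.4,0,-0.037,8.54]]]'
```

```text
time: 1.9
tcp_pos: [354.5, 147.6, 231.6]
ee_rot: [1.259, 2.877, 0.001]
ft_force: [0.9, 0.8, -1.0]
finger_gap: 85.3
```

```bash
python3 -m inch '[[[1.1,-3.4,0,-0.037,8.54],[1.1,-3.4,0,-0.037,8.54],[1.1,-3.4,0,-0.037,8.54],[1.1,-3.4,0,-0.037,8.54],[1.1,-3.4,0,-0.037,8.54],[1.1,-3.4,0,-0.037,8.54],[1.1,-3.4,0,-0.037,8.54],[1.1,-3.4,0,-0.037,8.54],[0,0,0,0,8.54]]]'
```

```text
time: 2.65
tcp_pos: [443.0, -127.8, 230.2]
ee_rot: [-1.678, -2.656, 0.004]
ft_force: [0.2, 0.3, 0.3]
finger_gap: 85.0
```

```bash
python3 -m inch '[[[0.1,0.3,-3,0,4],[0.1,0.28,-3.5,0.007,4],[0,0,-3.5,0,4],[0,0,-3.5,0,4],[0,0,-3,0,4],[0,0,0,0,4],[0,0,0,0,4]]]'; python3 - <<'E'
from h import *
for n in('scene','top'):
    im,d=cap(n,n+'1.png')
    for q in('stick_mid',):
        for x in manip.mark_of(q,n)[:2]: print(n,x['conf'],x['centre'],at_z(n,x['centre'],28))
a=cv2.imread('pics/scene1.png')[150:300,220:400];b=cv2.imread('pics/top1.png')[150:300,220:400]
cv2.imwrite('pics/c1.png',np.vstack([cv2.resize(a,None,fx=2,fy=2),cv2.resize(b,None,fx=2,fy=2)]) if 0 else np.hstack([cv2.resize(a,None,fx=2.2,fy=2.2,interpolation=3),cv2.resize(b,None,fx=2.2,fy=2.2,interpolation=3)]))
E
```

```text
time: 3.23
tcp_pos: [443.4, -116.4, 65.3]
ee_rot: [-1.657, -2.665, 0.001]
ft_force: [-0.0, -0.6, 0.9]
finger_gap: 40.1
scene 0.64 [300.9, 241.1] [ 443.0319397  -118.25234093   28.        ]
top 0.31 [393.0, 208.3] [ 520.54770221 -279.32397103   28.        ]
```

View pics/c1.png

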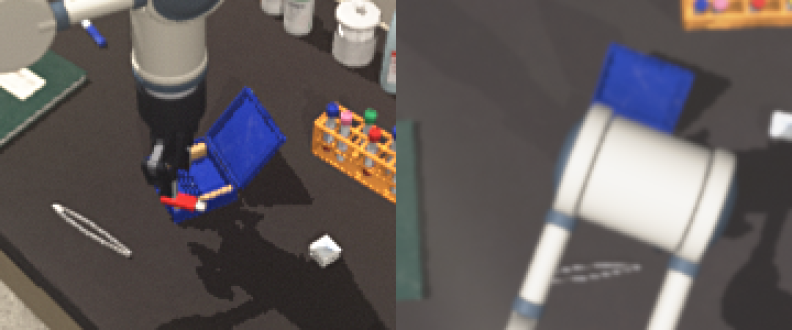

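```bash
python3 -m inch '[[[0.1,-0.5,-1.5,0,4],[0,0,-1.5,0,4],[0,0,-1.0,0,4],[0,0,0,0,4],[0,0,0,0,4]]]'; python3 - <<'E'
from h import *
im,d=cap('scene','scene2.png')
a=im[190:270,260:360]
cv2.imwrite('pics/c2.png',cv2.resize(a,None,fx=7,fy=7,interpolation=3))
E
```

```text
time: 3.85
tcp_pos: [445.6, -122.0, 26.9]
ee_rot: [1.659, 2.668, 0.0]
ft_force: [-0.4, 0.5, 0.5]
finger_gap: 40.0
```

View pics/c2.png

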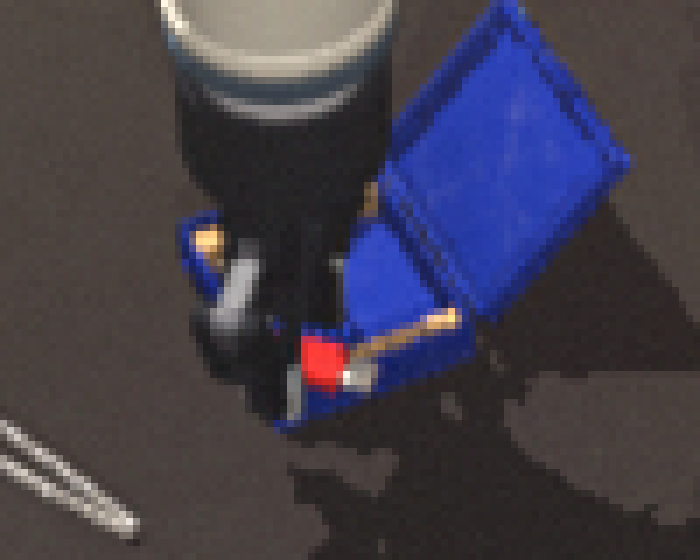

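```bash
python3 -m inch '[[[0,0,0,0,2.2],[0,0,0,0,2.2],[0,0,0,0,2.2]]]'; python3 -m inch '[[[0,0,0,0,1.2],[0,0,0,0,1.2],[0,0,0,0,1.2],[0,0,0,0,1.2]]]'
```

```text
time: 4.15
tcp_pos: [445.9, -122.1, 27.1]
ee_rot: [1.658, 2.667, 0.001]
ft_force: [-0.2, 0.1, -0.2]
finger_gap: 22.2
time: 4.48
tcp_pos: [446.0, -122.1, 27.2]
ee_rot: [1.658, 2.666, 0.001]
ft_force: [-0.7, 0.4, 5.6]
finger_gap: 15.6
```

```bash
python3 -m inch '[[[0,0,0,0,1.2]]]'; python3 - <<'E'
from h import *
im,d=cap('scene','scene3.png')
a=im[190:270,260:360]
cv2.imwrite('pics/c3.png',cv2.resize(a,None,fx=7,fy=7,interpolation=3))
E
```

```text
time: 4.57
tcp_pos: [446.0, -122.1, 27.2]
ee_rot: [1.658, 2.666, 0.001]
ft_force: [-0.9, -0.6, 5.5]
finger_gap: 15.7
```

View pics/c3.png

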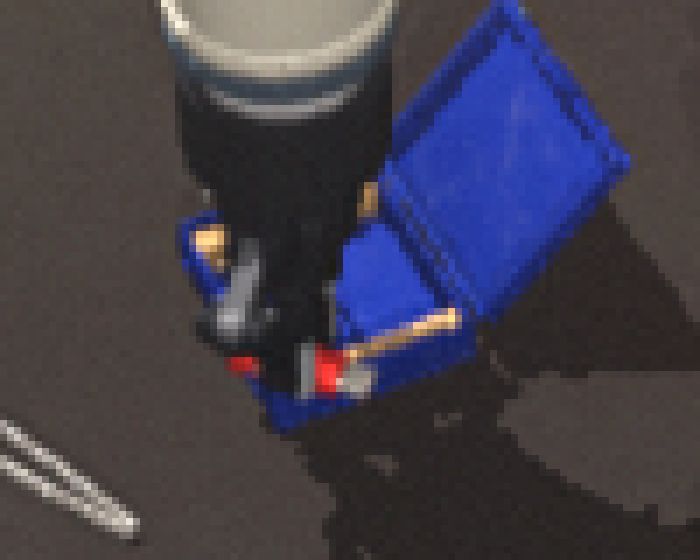

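```bash
python3 -m inch '[[[0,0,0.5,0,1.2],[0,0,0.5,0,1.2],[0,0,1,0,1.2],[0,0,1,0,1.2],[0,0,0,0,1.2]]]'; python3 - <<'E'
from h import *
im,d=cap('scene','scene4.png')
a=im[180:260,260:360]
cv2.imwrite('pics/c4.png',cv2.resize(a,None,fx=7,fy=7,interpolation=3))
E
```

```text
time: 5.03
tcp_pos: [446.7, -122.4, 59.2]
ee_rot: [1.657, 2.664, 0.001]
ft_force: [0.3, -0.9, 0.1]
finger_gap: 15.7
```

View pics/c4.png

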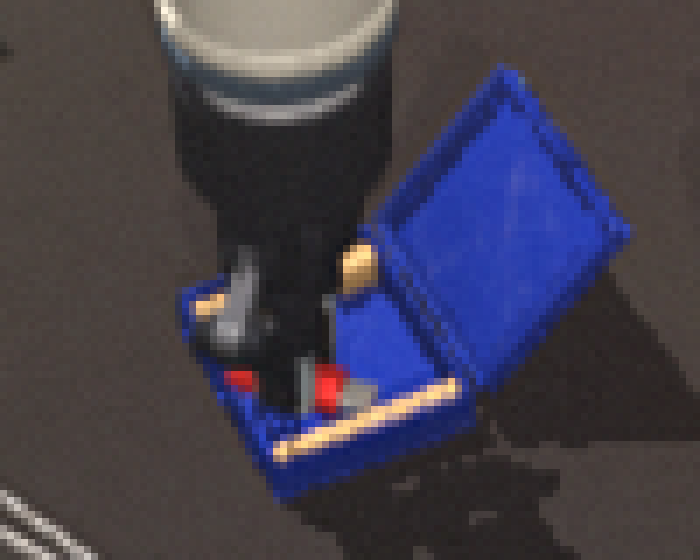

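```bash
python3 -m inch '[[[0.4,0.4,0,-0.1,1.2],[0.5,0.5,0,-0.1,1.2],[0.5,0.5,0,-0.1,1.2],[0.5,0.5,0,-0.1,1.2],[0.5,0.5,0,-0.1,1.2],[0.5,0.5,0,-0.1,1.2],[0.4,0.4,0,-0.1,1.2],[0,0,0,-0.093,1.2],[0,0,0,0,1.2],[0,0,0,0,1.2],[0,0,0,0,1.2]]]'; python3 - <<'E'
from h import *
im,d=cap('scene','scene5.png')
im2,d2=cap('top','top5.png')
cv2.imwrite('pics/c5.png',np.hstack([cv2.resize(im[180:260,270:350],None,fx=5,fy=5,interpolation=3),cv2.resize(im2[180:260,280:360],None,fx=5,fy=5,interpolation=3)]))
E
```

```text
time: 6.0
tcp_pos: [478.3, -89.0, 56.1]
ee_rot: [-2.558, -1.823, 0.0]
ft_force: [0.2, 0.0, 1.0]
finger_gap: 15.4
```

View pics/c5.png

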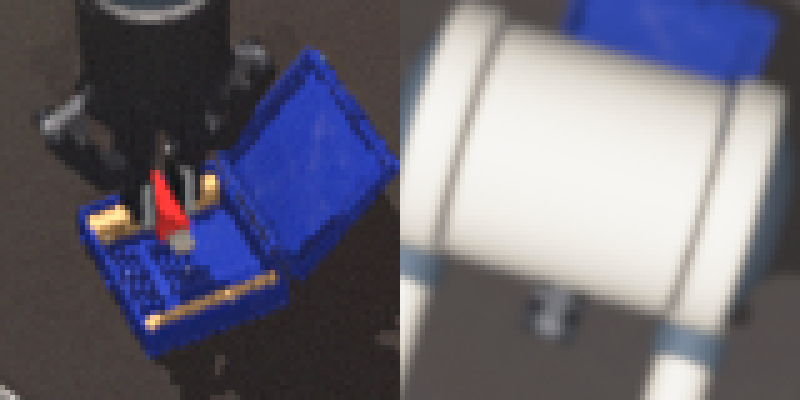

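```bash
python3 - <<'E'
from h import *
np.set_printoptions(precision=1,suppress=True)
im,d=cap('scene','scene6.png')
hsv=cv2.cvtColor(im,cv2.COLOR_BGR2HSV).astype(int);H,S,V=hsv[...,0],hsv[...,1],hsv[...,2]
w=np.zeros(H.shape,bool);w[205:235,295:315]=1
red=w&((H<8)|(H>170))&(S>120)&(V>80)
P,r,c=cloud('scene',d,red)
b=P[:,:2]-[487,-95.3];ex=np.array([.944,-.329]);ey=np.array([.329,.944])
o=np.argsort(r)
print(np.c_[c,r,b@ex,b@ey,P[:,2],V[r,c]][o])
E
```

```text
[[300.  214.   -6.8  27.3  61.1 135. ]
 [301.  214.   -4.6  25.2  62.2 212. ]
 [300.  215.   -8.6  23.   62.2 158. ]
 [301.  215.   -5.3  23.9  59.6 255. ]
 [302.  215.   17.5  71.7   0.4 164. ]
 [301.  216.   -7.3  19.5  60.9 255. ]
 [302.  216.   -4.7  18.6  60.5 250. ]
 [303.  216.   -4.5  11.8  67.3 101. ]
 [301.  217.   -8.8  16.1  60.9 255. ]
 [302.  217.   -6.7  14.1  61.9 255. ]
 [303.  217.   -4.6  12.   63.  169. ]
 [301.  218.  -10.8  11.5  62.5 255. ]
 [302.  218.   -7.8  11.7  60.8 255. ]
 [303.  218.   -6.    9.   62.7 253. ]
 [304.  218.   -4.3   5.9  64.9 101. ]
 [301.  219.  -13.    6.6  64.4 232. ]
 [302.  219.   -9.5   7.8  61.5 254. ]
 [303.  219.   -7.5   5.5  62.8 255. ]
 [304.  219.   -5.7   2.9  64.6 165. ]
 [301.  220.  -12.8   7.3  59.5 211. ]
 [302.  220.  -10.9   4.8  61.1 253. ]
 [303.  220.   -8.    4.8  59.7 253. ]
 [304.  220.   -6.7   0.9  63.  245. ]
 [305.  220.   -5.2  -2.6  65.8 144. ]
 [301.  221.  -14.3   4.2  59.3 166. ]
 [302.  221.  -13.4  -0.8  64.  254. ]
 [303.  221.  -10.2  -0.2  61.8 253. ]
 [304.  221.   -8.   -1.9  62.5 253. ]
 [305.  
[... 657 characters left out ...]
303.  224.  -15.2 -11.2  63.4 168. ]
 [304.  224.  -10.7  -7.6  57.2 170. ]
 [305.  224.   -9.8 -12.3  61.7 204. ]
 [306.  224.   -6.9 -12.4  60.4 216. ]
 [307.  224.   -4.8 -14.4  61.3 197. ]
 [301.  225.  -21.3 -11.5  62.7 139. ]
 [302.  225.  -19.7 -14.8  65.3 173. ]
 [303.  225.  -15.7 -12.3  60.6 169. ]
 [304.  225.  -13.3 -13.3  60.5 173. ]
 [305.  225.  -11.2 -15.5  61.7 165. ]
 [306.  225.   -8.3 -15.5  60.2 155. ]
 [307.  225.   -4.8 -14.2  57.1 173. ]
 [301.  226.  -20.5  -9.3  55.7 150. ]
 [302.  226.  -20.1 -15.4  62.1 183. ]
 [303.  226.  -18.2 -18.   63.8 155. ]
 [304.  226.  -14.2 -15.4  58.9 151. ]
 [302.  227.  -20.5 -16.   58.7 156. ]
 [303.  227.  -17.5 -15.9  57.1 135. ]]
```

```bash
python3 -m inch '[[[0.2,-0.1,-1,0,1.2],[0,0,-1,0,1.2],[0,0,-1,0,1.2],[0,0,-1,0,1.2],[0,0,-0.5,0,1.2],[0,0,0,0,1.2]]]'; python3 -m inch '[[[0,0,-0.25,0,1.2],[0,0,-0.25,0,1.2],[0,0,0,0,1.2],[0,0,0,0,1.2]]]'
```

```text
time: 6.65
tcp_pos: [479.1, -89.6, 8.8]
ee_rot: [-2.558, -1.818, 0.004]
ft_force: [-0.9, 0.5, -0.8]
finger_gap: 15.8
time: 6.98
tcp_pos: [480.6, -90.0, 6.6]
ee_rot: [2.56, 1.82, 0.001]
ft_force: [-0.8, -0.2, 0.3]
finger_gap: 16.0
```

```bash
python3 -m inch '[[[0,0,-0.1,0,1.2],[0,0,0,0,1.2],[0,0,0,0,1.9],[0,0,0,0,2.4],[0,0,0,0,2.6],[0,0,0,0,2.6]]]'; python3 -m inch '[[[0,0,0.5,0,2.6],[0,0,1.5,0,2.6],[0,0,2.5,0,2.6],[0,0,3,0,4.0],[0,0,3,0,5],[0,0,3,0,5]]]'
```

```text
time: 7.48
tcp_pos: [480.5, -89.9, 5.3]
ee_rot: [2.561, 1.82, 0.0]
ft_force: [-0.4, -0.4, -0.3]
finger_gap: 26.1
time: 7.98
tcp_pos: [480.2, -89.9, 142.0]
ee_rot: [2.561, 1.82, 0.0]
ft_force: [0.8, -0.2, 0.9]
finger_gap: 50.1
```

```bash
python3 -m inch '[[[0.37,-1.66,0,-0.117,5],[0.37,-1.66,0,-0.117,5],[0.37,-1.66,0,-0.117,5],[0.37,-1.66,0,-0.117,5],[0.37,-1.66,0,-0.117,5],[0.37,-1.66,0,-0.117,5],[0.37,-1.66,0,-0.117,5],[0.37,-1.66,0,-0.117,5],[0.37,-1.66,0,-0.117,5],[0.37,-1.66,0,-0.117,5],[0.37,-1.66,0,-0.117,5],[0.37,-1.66,0,-0.117,5]]]'; python3 - <<'E'
from h import *
np.set_printoptions(precision=1,suppress=True)
im,d=cap('scene','scene7.png')
im2,d2=cap('top','top7.png')
r=manip.mark_of('glass_mid','scene')
for x in r[:2]: print(x['conf'],x['centre'],at_z('scene',x['centre'],8))
m=manip.silhouettes('coverglass','scene')
if m:
    P,r,c=cloud('scene',d,m[0]['mask']);P=P[(P[:,2]>14)&(P[:,2]<19)];print(m[0]['conf'],len(P),P.mean(0),P.min(0),P.max(0),cv2.minAreaRect(P[:,:2].astype(np.float32)))
cv2.imwrite('pics/c7.png',np.hstack([cv2.resize(im[180:300,280:400],None,fx=3.3,fy=3.3,interpolation=3),cv2.resize(im2[160:260,290:410],None,fx=3.3,fy=3.96,interpolation=3)]))
print(manip.read_state()['tcp_pos'])
E
```

```text
time: 8.98
tcp_pos: [525.0, -290.0, 140.6]
ee_rot: [3.13, -0.273, 0.0]
ft_force: [-0.3, -0.3, 0.3]
finger_gap: 50.4
0.48 [363.5, 264.0] [ 516.6 -280.2    8. ]
0.54 65 [ 522.8 -287.1   15.8] [ 509.5 -301.5   14.2] [ 537.4 -272.7   18.4] ((523.8726196289062, -287.240478515625), (27.696245193481445, 25.798933029174805), 80.84151458740234)
[ 524.7 -289.1  140.3]
```

View pics/c7.png

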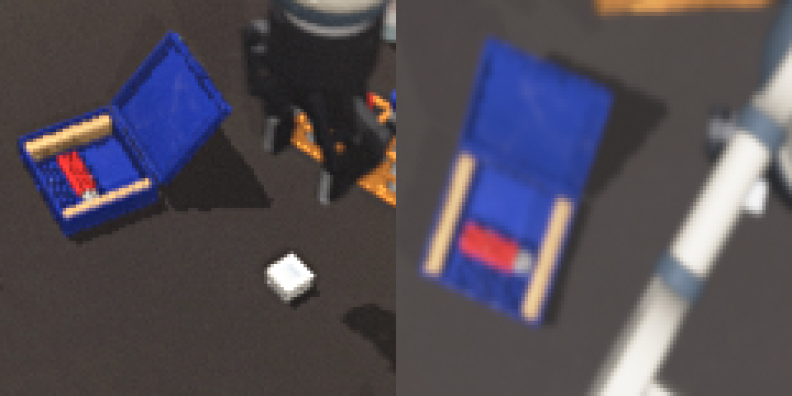

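```bash
python3 -m inch '[[[0,0.1,-3,0,5],[0,0,-3,0,5],[0,0,-3,0,5],[0,0,-2.5,0,5],[0,0,-1.3,0,5],[0,0,-0.7,0,5],[0,0,0,0,5],[0,0,0,0,5]]]'; python3 - <<'E'
from h import *
np.set_printoptions(precision=2,suppress=True)
im,d=cap('scene','scene8.png')
cv2.imwrite('pics/c8.png',cv2.resize(im[220:300,320:420],None,fx=6,fy=6,interpolation=3))
im=cv2.imread('pics/top7.png')
hsv=cv2.cvtColor(im,cv2.COLOR_BGR2HSV).astype(int);H,S,V=hsv[...,0],hsv[...,1],hsv[...,2]
w=np.zeros(H.shape,bool);w[190:250,290:350]=1
for nm,m,z in(('rail',w&(H>8)&(H<25)&(S>60)&(V>140),18),('red',w&((H<8)|(H>170))&(S>120)&(V>100),10.5)):
    n,l,st,ce=cv2.connectedComponentsWithStats(m.astype(np.uint8),connectivity=8)
    for i in range(1,n):
        if st[i,4]<20: continue
        r,c=np.nonzero(l==i);P=np.array([at_z('top',(x,y),z)[:2] for x,y in zip(c,r)])
        R=cv2.minAreaRect(P.astype(np.float32));w_,v=np.linalg.eigh(np.cov(P.T))
        print(nm,len(r),P.mean(0),R,np.arctan(v[1,1]/v[0,1]))
E
```

```text
time: 9.85
tcp_pos: [525.6, -288.2, 6.8]
ee_rot: [3.13, -0.262, 0.003]
ft_force: [-0.4, -0.9, -0.1]
finger_gap: 50.1
rail 128 [501.   -57.12] ((501.3424377441406, -57.14154815673828), (10.827210426330566, 77.25828552246094), 71.18453216552734) -0.3298702407834601
rail 112 [ 473.17 -132.68] ((474.5196838378906, -132.84861755371094), (9.862100601196289, 77.95062255859375), 70.80852508544922) -0.34459857699632346
red 103 [481.44 -88.46] ((481.4700927734375, -88.38848876953125), (41.20538330078125, 16.272613525390625), 69.81642150878906) 1.254327950421649
```

View pics/c8.png

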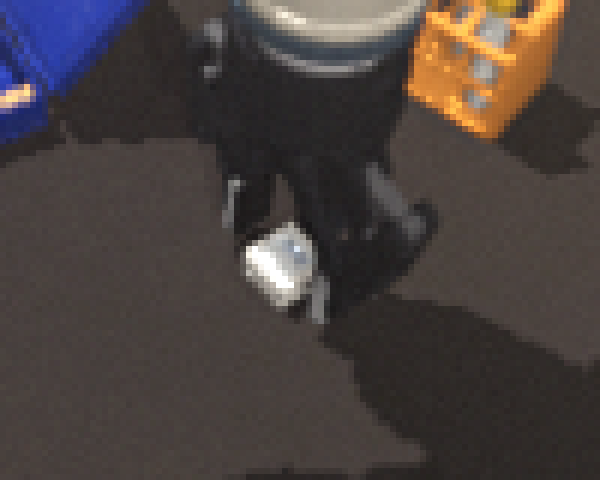

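```bash
python3 -m inch '[[[0,0,0,0,3.2],[0,0,0,0,2.8],[0,0,0,0,2.3],[0,0,0,0,2.3],[0,0,0,0,2.3],[0,0,0,0,2.3]]]'; python3 -m inch '[[[0,0,0.5,0,2.3],[0,0,1.5,0,2.3],[0,0,2,0,2.3],[0,0,2,0,2.3],[0,0,1,0,2.3],[0,0,0,0,2.3]]]'
```

```text
time: 10.4
tcp_pos: [525.9, -288.8, 7.5]
ee_rot: [3.129, -0.264, 0.005]
ft_force: [0.5, 1.1, 6.0]
finger_gap: 25.2
time: 10.9
tcp_pos: [526.2, -289.1, 78.8]
ee_rot: [3.128, -0.264, 0.008]
ft_force: [-0.2, -0.1, -0.4]
finger_gap: 24.8
```

```bash
python3 -m inch '[[[-0.2,1.2,0.5,-0.02,2.3],[-0.2,2.3,0.5,-0.02,2.3],[-0.2,2.5,0,-0.025,2.3],[-0.2,2.5,0,-0.025,2.3],[-0.2,2.5,0,-0.025,2.3],[-0.2,2.5,0,-0.025,2.3],[-0.2,2.5,0,-0.02,2.3],[-0.2,1.6,0,-0.01,2.3],[0,1,0,0,2.3],[0,0,0,0,2.3],[0,0,0,0,2.3],[0,0,0,0,2.3]]]'; python3 - <<'E'
from h import *
np.set_printoptions(precision=1,suppress=True)
im,d=cap('scene','scene9.png')
cv2.imwrite('pics/c9.png',cv2.resize(im[170:270,260:360],None,fx=6,fy=6,interpolation=3))
hsv=cv2.cvtColor(im,cv2.COLOR_BGR2HSV).astype(int);H,S,V=hsv[...,0],hsv[...,1],hsv[...,2]
w=np.zeros(H.shape,bool);w[190:250,280:340]=1
P,r,c=cloud('scene',d,w&(S<40)&(V>170))
b=P[:,:2]-[487.7,-95.1];print(np.c_[c,r,b@[.943,-.332],b@[.332,.943],P[:,2],V[r,c]][::2])
E
```

```text
time: 11.9
tcp_pos: [508.8, -103.0, 84.8]
ee_rot: [3.096, -0.529, -0.001]
ft_force: [-0.5, 0.2, -0.0]
finger_gap: 25.2
[[307.  208.    6.9  10.   95.1 208. ]
 [309.  208.   12.3   8.9  93.6 202. ]
 [307.  209.    7.1  10.7  90.4 183. ]
 [309.  209.   11.8   7.9  90.8 255. ]
 [311.  209.   16.1   4.4  92.2 207. ]
 [309.  210.    7.7  -1.1  97.7 255. ]
 [311.  210.   14.5   1.   92.3 255. ]
 [309.  211.    6.9  -2.8  95.7 254. ]
 [311.  211.   11.5  -5.7  96.4 255. ]
 [310.  212.    8.   -6.7  95.1 255. ]
 [309.  213.    9.5   3.5  80.3 172. ]
 [311.  213.    9.8  -9.   92.5 255. ]
 [311.  214.    7.6 -13.9  94.6 255. ]
 [306.  238.  -10.7 -16.9   6.2 219. ]
 [305.  239.  -14.8 -19.    6.4 202. ]
 [307.  239.   -9.7 -21.3   6.2 204. ]
 [306.  240.  -14.6 -25.4   9.1 205. ]]
```

View pics/c9.png

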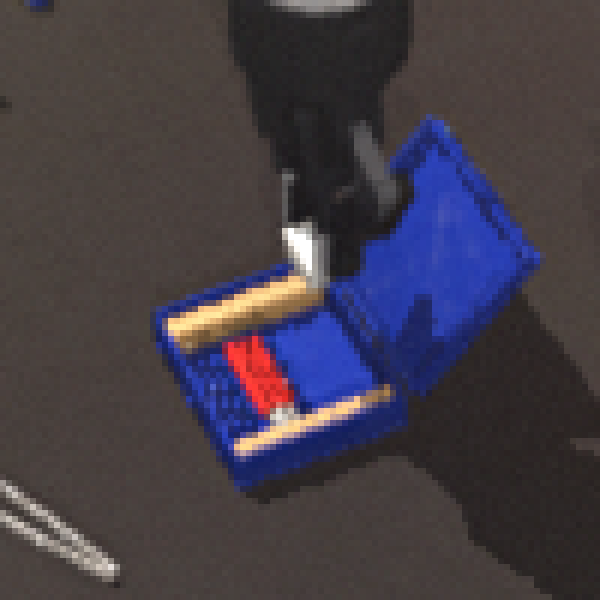

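```bash
python3 -m inch '[[[0.2,-0.1,-1,0,2.3],[0,0,-1.5,0,2.3],[0,0,-1.5,0,2.3],[0,0,-1.2,0,2.3],[0,0,-1,0,2.3],[0,0,-0.7,0,2.3],[0,0,-0.3,0,2.3],[0,0,0,0,2.3],[0,0,0,0,2.3]]]'; python3 -m inch '[[[0,0,-0.1,0,2.3],[0,0,-0.1,0,2.3],[0,0,0,0,2.3],[0,0,0,0,2.3]]]'
```

```text
time: 12.7
tcp_pos: [511.1, -103.3, 13.7]
ee_rot: [3.097, -0.529, 0.001]
ft_force: [0.2, -0.1, -0.2]
finger_gap: 24.8
time: 13.03
tcp_pos: [511.0, -103.2, 11.6]
ee_rot: [3.097, -0.529, 0.001]
ft_force: [-0.3, -0.3, -1.2]
finger_gap: 25.2
```

```bash
python3 -m inch '[[[0,0,-0.1,0,2.3],[0,0,0,0,2.3],[0,0,0,0,2.3]]]';  python3 -m inch '[[[0,0,-0.1,0,2.3],[0,0,0,0,2.3],[0,0,0,0,2.3]]]'
```

```text
time: 13.28
tcp_pos: [510.8, -103.1, 10.2]
ee_rot: [-3.097, 0.529, 0.0]
ft_force: [-0.5, 0.1, -1.1]
finger_gap: 25.0
time: 13.53
tcp_pos: [511.0, -103.1, 9.6]
ee_rot: [-3.097, 0.529, -0.001]
ft_force: [-0.9, -0.2, 2.4]
finger_gap: 25.3
```

```bash
python3 -m inch '[[[0,0,0,0,2.7],[0,0,0,0,2.9],[0,0,0,0,3.1],[0,0,0,0,3.2],[0,0,0,0,3.2]]]';  python3 -m inch '[[[0,0,0.3,0,3.2],[0,0,0.7,0,3.2],[0,0,1.5,0,3.2],[0,0,2,0,3.2],[0,0,3,0,3.2],[0,0,3,0,2],[0,0,3.5,0,0],[0,0,3.5,0,0],[0,0,0,0,0]]]'; python3 - <<'E'
from h import *
np.set_printoptions(precision=1,suppress=True)
im,d=cap('scene','scene10.png')
cv2.imwrite('pics/c10.png',cv2.resize(im[170:270,260:360],None,fx=6,fy=6,interpolation=3))
hsv=cv2.cvtColor(im,cv2.COLOR_BGR2HSV).astype(int);H,S,V=hsv[...,0],hsv[...,1],hsv[...,2]
w=np.zeros(H.shape,bool);w[190:250,280:340]=1
for m in (w&(S<40)&(V>170),w&((H<8)|(H>170))&(S>120)&(V>80)):
    P,r,c=cloud('scene',d,m)
    b=P[:,:2]-[487.7,-95.1];Q=np.c_[b@[.943,-.332],b@[.332,.943],P[:,2]];print(len(Q),np.percentile(Q,[3,20,50,80,97],axis=0))
E
```

```text
time: 13.95
tcp_pos: [510.8, -103.1, 9.1]
ee_rot: [-3.097, 0.529, 0.0]
ft_force: [1.0, -0.0, 0.1]
finger_gap: 32.2
time: 14.7
tcp_pos: [513.5, -103.8, 194.1]
ee_rot: [3.095, -0.528, 0.022]
ft_force: [1.1, 0.1, 1.3]
finger_gap: -0.0
92 [[-11.6 -21.6   8. ]
 [ 12.1 -12.4  14.4]
 [ 21.6  -4.2  17.5]
 [ 31.2   5.7  19.4]
 [ 34.7  11.5  21.1]]
81 [[-19.6 -15.2   6.7]
 [-16.9  -9.9   8.3]
 [-10.9   3.   10.2]
 [ -6.   17.   12.1]
 [ -2.7  26.3  14.1]]
```

View pics/c10.png

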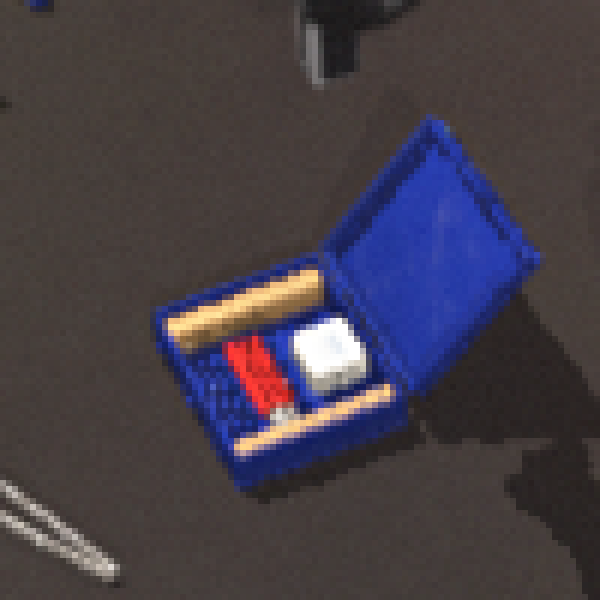

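```bash
python3 -m inch '[[[2.7,-0.7,0,0,0],[2.7,-0.7,0,0,0],[2.7,-0.7,0,0,0],[2.7,-0.6,0,0,0],[0,0,-2.5,0,0],[0,0,-3,0,0],[0,0,-3,0,0],[0,0,-2.5,0,0],[0,0,0,0,0],[0,0,0,0,0]]]'; python3 - <<'E'
from h import *
im,d=cap('scene','scene11.png')
cv2.imwrite('pics/c11.png',cv2.resize(im[130:250,250:410],None,fx=5,fy=5,interpolation=3))
E
```

```text
time: 15.58
tcp_pos: [617.4, -129.8, 72.1]
ee_rot: [-3.096, 0.529, 0.008]
ft_force: [0.2, 0.2, 1.1]
finger_gap: -0.1
```

View pics/c11.png

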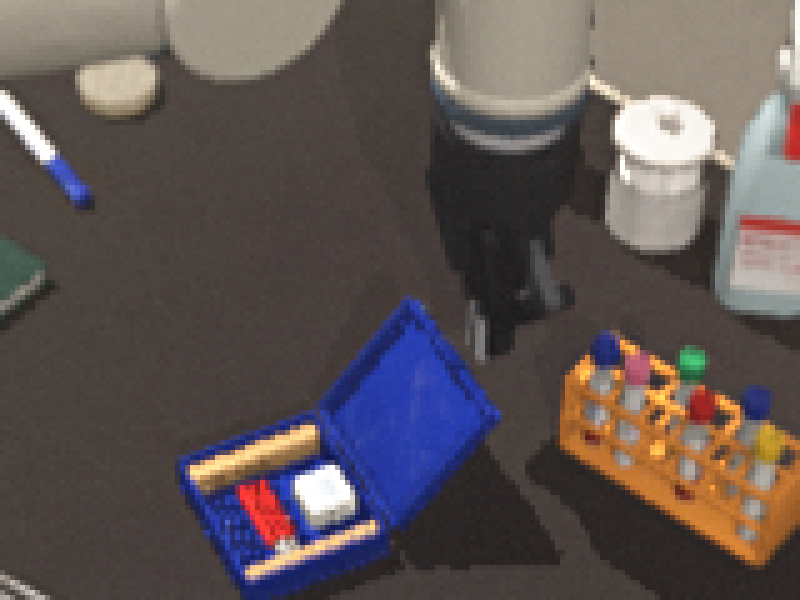

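```bash
python3 -m inch '[[[-0.9,0.3,-0.4,0,0],[-0.95,0.33,0,0,0],[-0.95,0.33,0,0,0],[-0.95,0.33,0,0,0],[-0.95,0.33,0,0,0],[-0.95,0.33,0,0,0],[-0.95,0.33,0,0,0]]]'
```

```text
time: 16.22
tcp_pos: [554.4, -107.8, 74.5]
ee_rot: [3.096, -0.529, 0.011]
ft_force: [1.2, -0.6, 0.2]
finger_gap: -0.3
```

```bash
python3 - <<'E'
from h import *
im,d=cap('scene','scene12.png')
cv2.imwrite('pics/c12.png',cv2.resize(im[130:250,250:410],None,fx=5,fy=5,interpolation=3))
E
```

```text
(no output)
```

View pics/c12.png

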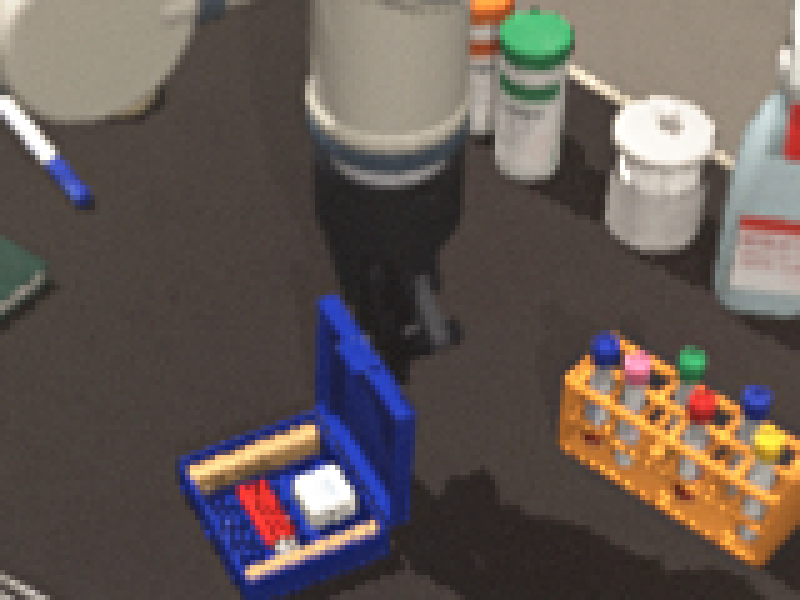

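```bash
python3 -m inch '[[[-0.75,0.27,0,0,0],[-0.75,0.27,0,0,0],[-0.75,0.27,0,0,0],[-0.75,0.27,0,0,0],[-0.75,0.27,0,0,0],[0,0,0.5,0,0],[0,0,0.5,0,0],[0,0,0.5,0,0],[0,0,0,0,0],[0,0,0,0,0],[0,0,0,0,0],[0,0,0,0,0]]]'; python3 - <<'E'
from h import *
im,d=cap('scene','scene13.png')
cv2.imwrite('pics/c13.png',cv2.resize(im[130:250,250:410],None,fx=5,fy=5,interpolation=3))
E
```

```text
time: 17.27
tcp_pos: [515.3, -93.8, 84.9]
ee_rot: [-3.097, 0.529, 0.001]
ft_force: [-0.2, -0.6, 0.1]
finger_gap: -0.2
```

View pics/c13.png

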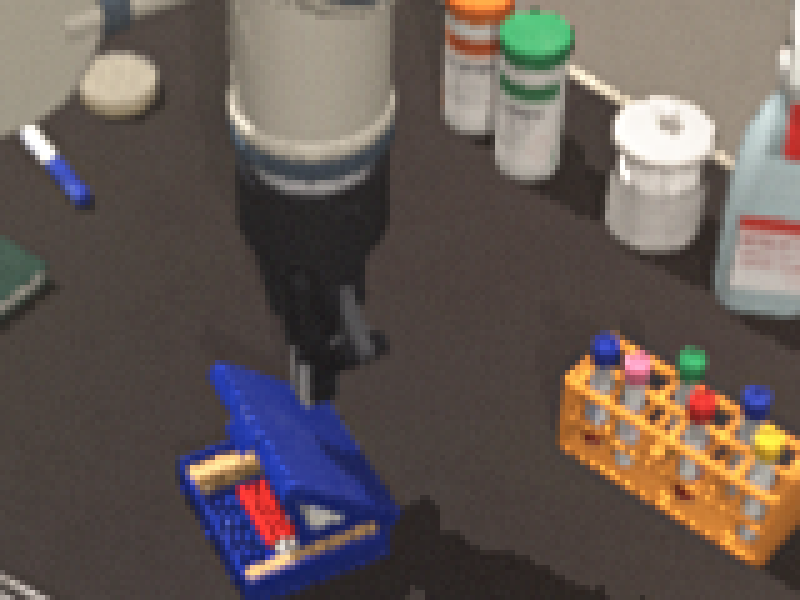

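```bash
python3 -m inch '[[[0,0,1.5,0,0],[0,0,1.5,0,0],[-1,0.35,0,0,0],[-1,0.35,0,0,0],[-1,0.35,0,0,0],[-1,0.35,0,0,0],[0,0,0,0,0],[0,0,0,0,0],[0,0,0,0,0],[0,0,0,0,0],[0,0,0,0,0],[0,0,0,0,0]]]';python3 -m inch '[[[0,0,0,0,0],[0,0,0,0,0],[0,0,0,0,0],[0,0,0,0,0],[0,0,0,0,0],[0,0,0,0,0],[0,0,0,0,0],[0,0,0,0,0],[0,0,0,0,0],[0,0,0,0,0],[0,0,0,0,0],[0,0,0,0,0]]]'; python3 - <<'E'
from h import *
im,d=cap('scene','scene14.png')
cv2.imwrite('pics/c14.png',cv2.resize(im[130:250,250:410],None,fx=5,fy=5,interpolation=3))
E
```

```text
time: 18.32
tcp_pos: [475.5, -80.0, 115.1]
ee_rot: [3.097, -0.529, -0.0]
ft_force: [-0.0, -0.4, 0.2]
finger_gap: -0.1
time: 19.32
tcp_pos: [475.3, -79.8, 115.3]
ee_rot: [3.097, -0.529, 0.0]
ft_force: [0.0, 0.5, -1.0]
finger_gap: -0.1
```

View pics/c14.png

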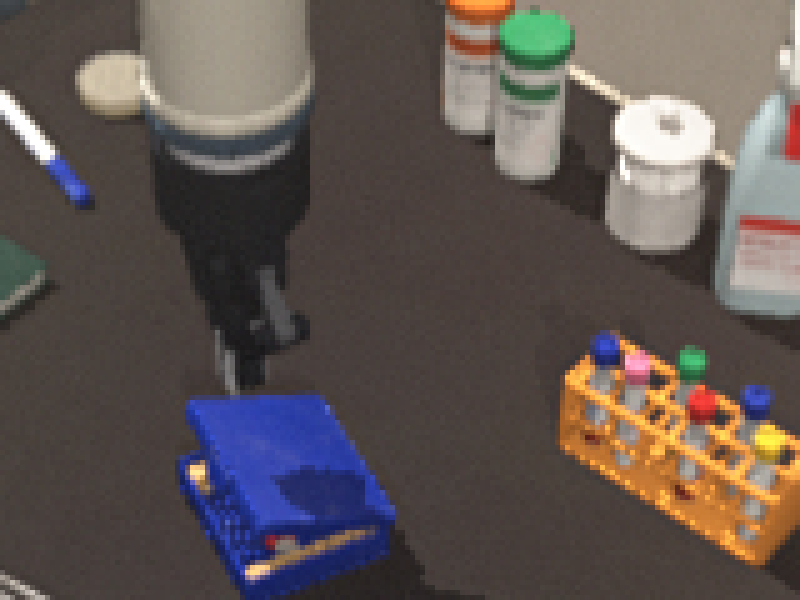

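```bash
python3 -m inch '[[[-0.5,-0.3,0,0,0],[-0.6,-0.4,0,0,0],[0,0,0,0,0],[0,0,0,0,0],[0,0,0,0,0],[0,0,0,0,0],[0,0,0,0,0],[0,0,0,0,0],[0,0,0,0,0],[0,0,0,0,0],[0,0,0,0,0],[0,0,0,0,0]]]';python3 -m inch '[[[0,0,0,0,0],[0,0,0,0,0],[0,0,0,0,0],[0,0,0,0,0],[0,0,0,0,0],[0,0,0,0,0],[0,0,0,0,0],[0,0,0,0,0],[0,0,0,0,0],[0,0,0,0,0],[0,0,0,0,0],[0,0,0,0,0]]]'; python3 -m inch '[[[0,0,-1,0,0],[0,0,-1,0,0],[0,0,-1,0,0],[0,0,-1,0,0],[0,0,-1,0,0],[0,0,-1,0,0],[0,0,0,0,0],[0,0,0,0,0]]]'; python3 - <<'E'
from h import *
im,d=cap('scene','scene15.png')
cv2.imwrite('pics/c15.png',cv2.resize(im[130:250,250:410],None,fx=5,fy=5,interpolation=3))
E
```

```text
time: 20.37
tcp_pos: [464.4, -86.8, 115.3]
ee_rot: [-3.097, 0.529, 0.0]
ft_force: [0.6, 0.3, -1.1]
finger_gap: -0.0
time: 21.37
tcp_pos: [464.3, -86.9, 115.3]
ee_rot: [3.097, -0.529, 0.0]
ft_force: [0.4, -0.4, -0.7]
finger_gap: 0.1
time: 22.03
tcp_pos: [463.8, -86.7, 54.2]
ee_rot: [-3.097, 0.529, 0.003]
ft_force: [0.2, 0.2, -0.0]
finger_gap: 0.1
```

View pics/c15.png

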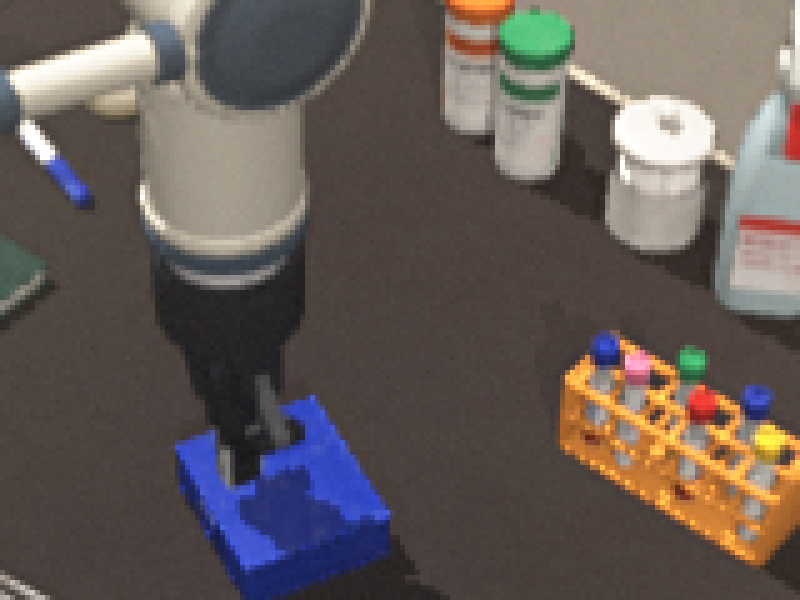

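Lid appears shut. I'll press lightly to be sure, expecting contact at about z 36.

```bash
python3 -m inch '[[[0,0,-0.7,0,0],[0,0,-0.4,0,0],[0,0,-0.3,0,0],[0,0,0,0,0],[0,0,0,0,0]]]'; python3 -m inch '[[[0,0,-0.2,0,0],[0,0,0,0,0],[0,0,0,0,0]]]'
```

```text
time: 22.5
tcp_pos: [464.2, -86.8, 41.1]
ee_rot: [-3.097, 0.529, 0.001]
ft_force: [0.4, -0.4, 0.5]
finger_gap: 0.0
time: 22.75
tcp_pos: [464.4, -86.8, 39.3]
ee_rot: [-3.097, 0.529, -0.0]
ft_force: [0.2, -0.0, 0.1]
finger_gap: -0.3
```

```bash
python3 -m inch '[[[0,0,-0.2,0,0],[0,0,0,0,0],[0,0,0,0,0]]]'; python3 -m inch '[[[0,0,-0.2,0,0],[0,0,0,0,0],[0,0,0,0,0]]]'
```

```text
time: 23.0
tcp_pos: [464.3, -86.9, 37.2]
ee_rot: [-3.097, 0.529, 0.0]
ft_force: [-0.1, -0.8, 0.6]
finger_gap: -0.1
time: 23.25
tcp_pos: [464.6, -86.9, 35.9]
ee_rot: [3.097, -0.529, 0.001]
ft_force: [-1.4, -0.2, 4.1]
finger_gap: -0.0
```

```bash
python3 -m inch '[[[0,0,-0.1,0,0],[0,0,0,0,0],[0,0,0,0,0]]]'; python3 -m inch '[[[0,0,1,0,0],[0,0,3,0,0],[0,0,3,0,0],[0,0,3,0,0],[0,0,3,0,0],[0,3,2,0,0],[0,3.5,0,0,0],[0,3.5,0,0,0],[0,3.5,0,0,0],[0,3.5,0,0,0],[0,3.5,0,0,0],[0,3,0,0,0]]]';  python3 - <<'E'
from h import *
np.set_printoptions(precision=1,suppress=True)
im,d=cap('scene','scene16.png');im2,d2=cap('top','top16.png')
for n,i,dd in(('scene',im,d),('top',im2,d2)):
    for q in('slide_box','timer','tally_counter','marker'):
        x=manip.mark_of(q,n)
        if x: print(n,q,x[0]['conf'],at_z(n,x[0]['centre'],0))
    P,r,c=cloud(n,dd);b=P[:,:2]-[487.7,-95.1];B=np.c_[b@[.943,-.332],b@[.332,.943],P[:,2]]
    m=(abs(B[:,0])<37)&(abs(B[:,1])<43);B=B[m]
    A=np.c_[B[:,:2],np.ones(len(B))];print(n,'lid z plane',np.linalg.lstsq(A,B[:,2],rcond=None)[0])
cv2.imwrite('pics/c16.png',np.hstack([cv2.resize(im[130:330,220:480],None,fx=1.5,fy=1.5),cv2.resize(im2[130:330,220:480],None,fx=1.5,fy=1.5)]))
E
```

```text
time: 23.5
tcp_pos: [464.6, -86.9, 35.8]
ee_rot: [3.097, -0.529, 0.002]
ft_force: [-5.5, 1.3, 8.7]
finger_gap: -0.0
time: 24.5
tcp_pos: [464.0, 150.4, 184.5]
ee_rot: [-3.096, 0.527, -0.0]
ft_force: [-0.4, -0.9, 0.8]
finger_gap: -0.0
scene slide_box 0.61 [ 485.9 -105.8    0. ]
scene timer 0.69 [ 660.5 -431.7    0. ]
scene tally_counter 0.67 [ 457.1 -431.     0. ]
scene marker 0.59 [593.2 258.1   0. ]
scene lid z plane [ 0.   0.  36.2]
top slide_box 0.7 [486.9 -94.6   0. ]
top timer 0.59 [ 660.1 -433.3    0. ]
top tally_counter 0.73 [ 460.4 -428.6    0. ]
top marker 0.6 [593.5 245.6   0. ]
top lid z plane [ 0.   0.  36.9]
```

View pics/c16.png

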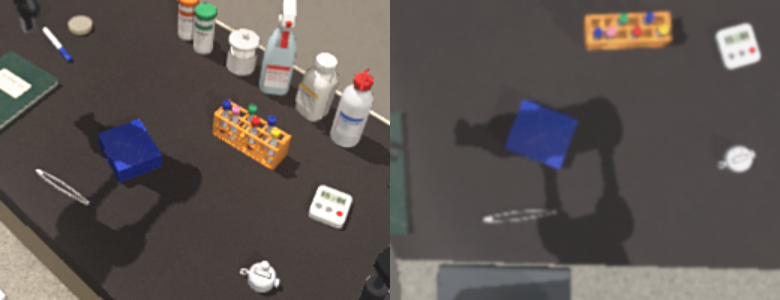

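```bash
python3 -m inch '[[[0,0,0,0,0],[0,0,0,0,0],[0,0,0,0,0]]]'; python3 -c "
from cell import manip
print(manip.hand_in())"
```

```text
time: 25.25
tcp_pos: [464.4, 147.8, 184.3]
ee_rot: [-3.097, 0.53, -0.0]
ft_force: [0.6, -1.0, -0.3]
finger_gap: 0.3
the job is handed in; nothing more can be done
None
```

The slide box is packed and its lid is shut; I handed the job in at about 25 s of the 58 s allowed.

- **Memory stick:** I lifted it off the rim, turned it parallel to the hinge and released it within about 1 mm of the bottom of the space between the rails.
- **Cover glasses:** I lowered the box beside the stick until I felt light contact of about 3 N, then let go. Before I closed the lid, the camera showed both lying flat and side by side. The glass top was at about 17.5 mm and the stick top at about 10 mm, both below the 24 mm rim.
- **Lid:** I pushed it over from behind, let it sink, then pressed it with about 9 N. The finger met it at 36 mm near its free edge. The depth images give a level lid top at 36–37 mm, so it is fully shut.
- **Other things on the bench:** The timer, tally counter and marker show no sign of having moved. The networks' positions differ by up to about 12 mm between pictures, which looks like network error.

Two readings disagreed. The last scene-camera estimate put the slide box about 11 mm off, but the top camera and the lid depth still agreed with its earlier position. The gripper also read about 2 mm less than the true width on both grasps; the lift pictures showed both were held.

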